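Start the seedling warmer with its key and check it

ROBOT

A 6-joint arm with a two-finger parallel gripper is mounted at the origin on the work surface. World frame = base frame: x ahead of the robot, y to its left, z up, the work surface at z = 0. Lengths are in mm, angles in rad, forces in N, time in s.
With the tool pointing down it reaches from about 275 to 825 mm from the base axis. Payload 4.9 kg.
Tool frame: the origin (TCP) lies at the very end of the fingers, on their centre line; the grasp point (between the pads) lies 19 mm behind it; z points along the fingers, y is the line along which they close (so a half turn about z gives the same grasp; the last joint's range is limited). The gripper opens to 85 mm and grips with 20 to 120 N. Pads are 22 mm wide; open, the fingers measure 114 mm over their backs; the gripper's body (76 mm by 85 mm) begins 54 mm behind the grasp point. The pads swing forward as they close: fully open they stand 13 mm farther back than shut.
Start: joints at [-1.344, 0.326, -0.193, 1.052, 0, 1.437], TCP at [194.175, -514.601, 231.281] pointing down, gripper open.
Joint ranges: [-2.65, 2.65], [-0.97, 1.79], [-1.3, 1.35], [-1.93, 2.1], [-1.47, 1.37], [-3.14, 3.14]. Speed limits (rad/s): [2.57, 2.57, 3.14, 3.14, 3.14, 3.14].

INTERFACE

Orientations are given as [roll, pitch, yaw] about the fixed x, y, z axes, in that order (R = Rz(yaw) Ry(pitch) Rx(roll)).
In Python, from bench import bot, solve_ik, imaging gives the robot as it stands. Calls block until the motion is done:
- bot.move_ptp(position, orientation): joint-space move of the TCP to a pose.
- bot.movel(position, rot=None, max_speed=150, threshold=None): straight line of the TCP; rot=None keeps the orientation; max_speed is the mean speed in mm/s. With threshold (N) it stops when the force on the tool has changed by that much, and returns True; else False.
- bot.move_j(angles): joint-space move.
- bot.grip(opening, effort=None): opening from 0.0 (shut) to 1.0 (fully open); effort is the grip in N (None keeps the last); returns when the fingers have stopped.
- bot.dwell(seconds).
- solve_ik(position, orientation): joint angles nearest the present ones, or None.
- bot.get_state(): the state.
- imaging.capture(name): name is "side" or "top"; returns the picture (384x512x3 uint8, blue, green, red); there is no depth.
- imaging.camera_model(name): a dict with "K" (3x3 intrinsics, pixels), "position" and "rotation" of the camera in the world. Camera axes: x right, y up, looking along -z (the intrinsics and any distortion apply to the point x, -y, -z); pixel columns grow to the right and rows downward; lengths in mm; the calibration is good to about 2 mm. A picture is of the moment at which its call begins. camera_model takes no time and is no camera call.
A pose or a line that the arm cannot do raises bot.IKError and nothing moves.
- bot.sign_off(): hands the job in; it is judged then, once.
The state is a dict: "t": time; "qpos": joint angles; "joint_velocities": joint speeds; "effort": joint torques, N m; "tcp_pos": TCP position; "orientation": TCP orientation; "contact_force": force on the tool from outside, world axes, zero at the start; "wrist_torque": the same for the moment, N m; "opening": opening from 0.0 (shut) to 1.0 (fully open); "gripper_force": force on a finger pad.
Only numpy, scipy, OpenCV 4.12 (cv2) and the standard library are available. Lean on these libraries where they do the work, as an engineer would, in place of code of your own. Each camera call takes 0.05 s, during which the arm holds its last target. There are 200 camera calls.

TASK

Stand every glass seedling pot upright and wholly on the warming plate. Then start the plate with its key: take the key from its wooden rest, push it fully into the lock, turn it clockwise to the stop and back home, draw it out and hang it in its rest again. Last, take the thermometer from its cradle, point it squarely at the middle of the black disc from about 8 cm and hold it still for two seconds, then stand it back in its cradle, facing as it was; in the end all pots must still stand on the plate, and the other things on the table be left alone.

Things in the scene. Friction and masses are not known exactly. Their poses are not given: they have to be found in the camera images.
- plate: Fixed appliance: aluminium warming plate 150 (its x) x 320 (its y), top flat, without rim, 25 above the table; origin at the centre of the plate's underside. On its -y end stands a white control housing 60 high (x -60 to 60, y -255 to -165 in this frame), the lock in its top, the disc rising from its +x side.
- keyhole (a point): Centre of the lock's mouth in the steel top of the control housing, 60 above the table. The mouth is a bevelled slot 23 x 8, its long side along the plate's x, in a face 8 thick; the key goes straight down and is held by the face unless it is turned back home.
- lock (a joint): Turn of the lock's core in rad: 0 is home (slot in line with the mouth), grows as the key turns clockwise seen from above, to the stop at 1.57. The key has about 0.15 rad of play in it; friction 0.05 N m; it stays where it is left.
- key: Key, upright, z up, 50 g, starts hanging in its rest. Origin: underside of its round collar (24 across, 4 thick), which rests on the lock's face when fully in. Below: shaft 7 thick, 30 long, with a flat bit 20 (its x) x 5 (its y) x 10 at its end. Above: flat brass head 34 (its x) x 9 (its y), 4 to 34 above the origin, to be gripped across the 9. Half a turn about z makes no difference.
- key_tip (a point): The key's lower tip, 30 below its origin.
- key_rest: Fixed wooden block 60 x 60 x 45 high; origin at the centre of its underside; in its top a slot 27 (its x) x 13 (its y), right through, in which the key hangs by its collar.
- thermometer: Pistol-shaped infrared thermometer, 180 g, starts standing in its cradle. Origin in mid-barrel; x towards the lens, z up. Barrel 34 wide (y), z -20 to 20, x -45 to 60, then a lens tube 30 across to x 70. Grip: x -32 to 8, 28 wide (y), down to z -100. The barrel can be gripped across its 34 from above at the origin.
- lens (a point): Centre of the lens face, 70 along x from the thermometer's origin; it looks along the thermometer's +x.
- cradle: Fixed cradle: upright open box 56 (x) x 44 (y), walls 5, 60 high, floor 5 thick, on a thin foot 100 x 80; origin on its underside, 12 ahead (+x) of the box's centre. The thermometer's grip stands in it, lens to the cradle's +x; seated, the thermometer's origin is 105 straight above the cradle's origin.
- disc: Round black measuring disc, 36 across, on a white 50 x 50 panel at the +x side of the control housing, its centre 85 above the table. Origin at the centre of its face; its z axis points straight out of the face (away from the robot and about 20 degrees upward).
- pot_a: Small round glass seedling pot, 56 across at the rim (52 at the foot), 60 tall, wall 4, 160 g, with soil and a soft sprout to about 75 (look only); origin at the centre of its underside, z up. The pots are alike; there are two or three, and one may be absent.
- pot_b: Small round glass seedling pot, 56 across at the rim (52 at the foot), 60 tall, wall 4, 160 g, with soil and a soft sprout to about 75 (look only); origin at the centre of its underside, z up. The pots are alike; there are two or three, and one may be absent.
- pot_c: Small round glass seedling pot, 56 across at the rim (52 at the foot), 60 tall, wall 4, 160 g, with soil and a soft sprout to about 75 (look only); origin at the centre of its underside, z up. The pots are alike; there are two or three, and one may be absent.
- vase: Bystander, leave alone: white ceramic vase, 160 tall, widest 96; origin at the centre of its underside.
- watering_can: Bystander, leave alone: green plastic watering can, body 130 across and 130 tall; its capped spout rises 150 to one side, to 165 high; origin at the centre of its underside.
- marker: Bystander, leave alone: flat wooden plant marker 120 x 18 x 5, lying down; origin at the centre of its underside.
- seed_tin: Bystander, leave alone: closed round tin, 70 across, 75 tall; origin at the centre of its underside.
- twine: Bystander, leave alone: spool 60 across, 60 tall; origin at the centre of its underside.
- mug: Bystander, leave alone: blue ceramic mug, 80 across, 90 tall; origin at the centre of its underside.

How it is judged (in metres and radians):
On the way, in this order (a step that is already met when the one before it is completed fails the run):
1. every pot present stands upright on the plate, released (x of pot_a in the frame of plate between -0.05 and 0.05 m and y of pot_a in the frame of plate between -0.137 and 0.137 m and z of pot_a in the frame of plate between 0.02 and 0.031 m and angle between each of pot_a, pot_b, pot_c's own z axis and vertical below 0.1 rad and linear speed of each of pot_a, pot_b, pot_c below 0.03 m/s and contact force between each of pot_a, pot_b, pot_c and the fingers below 0.1 N and x of pot_b in the frame of plate between -0.05 and 0.05 m and y of pot_b in the frame of plate between -0.137 and 0.137 m and z of pot_b in the frame of plate between 0.02 and 0.031 m and x of pot_c in the frame of plate between -0.05 and 0.05 m and y of pot_c in the frame of plate between -0.137 and 0.137 m and z of pot_c in the frame of plate between 0.02 and 0.031 m), for 0.3 s.
2. the key is fully in the lock, at home (z of key_tip in the frame of plate below 0.034 m and horizontal distance between key_tip and keyhole below 0.005 m and angle between key's own z axis and vertical below 0.12 rad and value of joint lock below 0.12 rad), for 0.1 s.
3. the key in the lock is turned to its stop (z of key_tip in the frame of plate below 0.034 m and horizontal distance between key_tip and keyhole below 0.005 m and angle between key's own z axis and vertical below 0.12 rad and value of joint lock above 1.48 rad), for 0.1 s.
4. the key in the lock is turned back home (z of key_tip in the frame of plate below 0.034 m and horizontal distance between key_tip and keyhole below 0.005 m and angle between key's own z axis and vertical below 0.12 rad and value of joint lock below 0.1 rad), for 0.1 s.
5. the key is withdrawn and hangs in its rest again (horizontal distance between key and key_rest below 0.009 m and z of key in the frame of key_rest below 0.049 m and angle between key's own z axis and vertical below 0.12 rad and linear speed of key below 0.03 m/s and contact force between key and the fingers below 0.1 N), for 0.2 s.
6. the thermometer points squarely at the disc, still, lens 50 to 120 mm from it, for 1.5 s (x of disc in the frame of thermometer between 0.12 and 0.19 m and y of disc in the frame of thermometer between -0.018 and 0.018 m and z of disc in the frame of thermometer between -0.018 and 0.018 m and angle between the x axis of thermometer and the z axis of disc, either way round below 0.2 rad and z of lens in the frame of disc above 0.03 m and linear speed of thermometer below 0.03 m/s and angular speed of thermometer below 0.2 rad/s), for 1.5 s.
At the end, for the whole second after the job is handed in: every pot present stands upright on the plate, centre 23 mm inside its edges; lock home (under 0.1 rad); key hangs in its rest, within 9 mm of centre, collar down; thermometer stands in its cradle, lens to the cradle's +x; all released and at rest (all of step 1 and all of step 5 and horizontal distance between thermometer and cradle below 0.012 m and z of thermometer in the frame of cradle between 0.098 and 0.112 m and angle between thermometer's own z axis and vertical below 0.12 rad and linear speed of thermometer below 0.03 m/s and contact force between thermometer and the fingers below 0.1 N and value of joint lock below 0.1 rad and angle between the x axis of thermometer and the x axis of cradle, either way round below 0.3 rad and x of lens in the frame of cradle above 0.04 m); the robot touches nothing.
It fails at once if a bystander is moved more than 40 mm (distance of any of vase, watering_can, marker, seed_tin, twine, mug from where it was at the start of the episode above 0.04 m).
Of pot_a, pot_b, pot_c only 2 to 3 are there at a start; the rules pass over those that are not, and their reading is None.
At some moment in a run one of pot_a, pot_b, pot_c may be knocked a few centimetres aside while the robot is not near it.
It also fails if it takes over 210 s, if anything falls off the work surface, if the arm or the gripper's body presses on something with over 40 N, if the wrist force passes 120 N, or if a joint passes its speed limit or range.

## Working session

There is one attempt and no reset: what is moved stays moved. The work goes in short steps, each a Python script; the robot and the scene stay as the last script left them, time stands still between calls to the robot, and variables do not carry over. Pictures are saved under pics/ and viewed, at most 19 in all, crops included, and the job is handed in when it is done.

```bash
ls; mkdir -p pics
python3 - <<'E'
from bench import bot, imaging
import cv2
for n in("top","side"):
    cv2.imwrite(f"pics/{n}0.png",cv2.resize(imaging.capture(n),(800,600),interpolation=cv2.INTER_CUBIC))
    m=imaging.camera_model(n);print(n,m)
print(bot.get_state())
E
```

```text
pics
top {'K': array([[413.35919371,   0.        , 257.77292893],
       [  0.        , 413.35919371, 194.45757265],
       [  0.        ,   0.        ,   1.        ]]), 'position': array([3.29831777e+02, 6.75001624e-01, 1.25438913e+03]), 'rotation': array([ 0.16355057,  0.00876712, -1.58160311])}
side {'K': array([[364.13975309,   0.        , 252.15259238],
       [  0.        , 364.13975309, 188.15816116],
       [  0.        ,   0.        ,   1.        ]]), 'position': array([ 368.00338815, -886.7356612 ,  613.33350245]), 'rotation': array([ 1.04560132, -0.00140538, -0.16042039])}
{'t': 0.1, 'qpos': array([-1.34421839e+00,  3.26861142e-01, -1.93477235e-01,  1.05199586e+00,
        1.63277539e-05,  1.43659810e+00]), 'joint_velocities': array([-8.17330451e-04, -1.13619257e-03,  1.97898401e-03,  7.66329226e-05,
        2.05853334e-04, -1.29545087e-03]), 'effort': array([ 8.22107486e-04, -4.44238937e+01,  2.63037390e+01,  7.87953293e-03,
       -1.08723304e-04,  8.45072918e-07]), 'tcp_pos': array([ 194.05005465, -514.08102341,  230.58735343]), 'orientation': array([-3.14007076e+00, -2.21946095e-04,  3.60775980e-01]), 'contact_force': array([ 0.23075094,  0.12062582, -0.29464172]), 'wrist_torque': array([-0.01349378, -0.04229438, -0.06255127]), 'gripper_force': 0.0, 'opening': 0.9982056088882314}
```

View pics/top0.png

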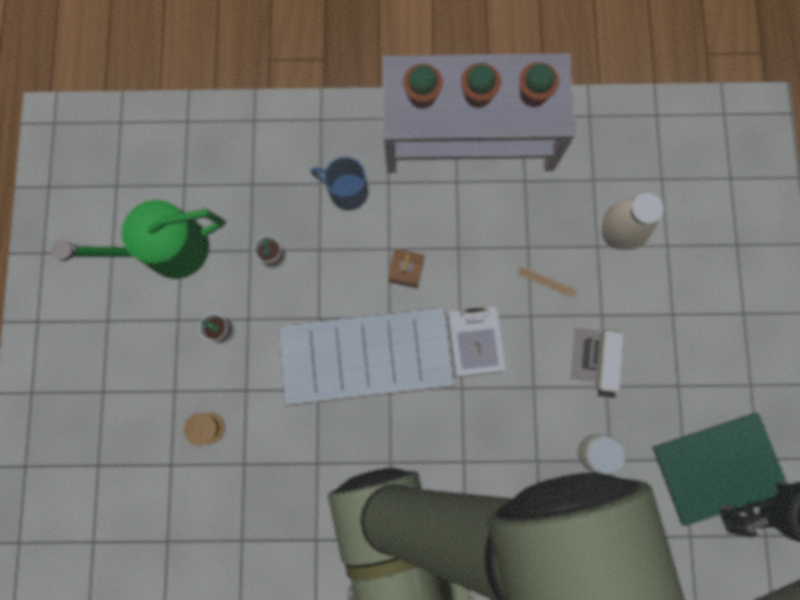

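View pics/side0.png

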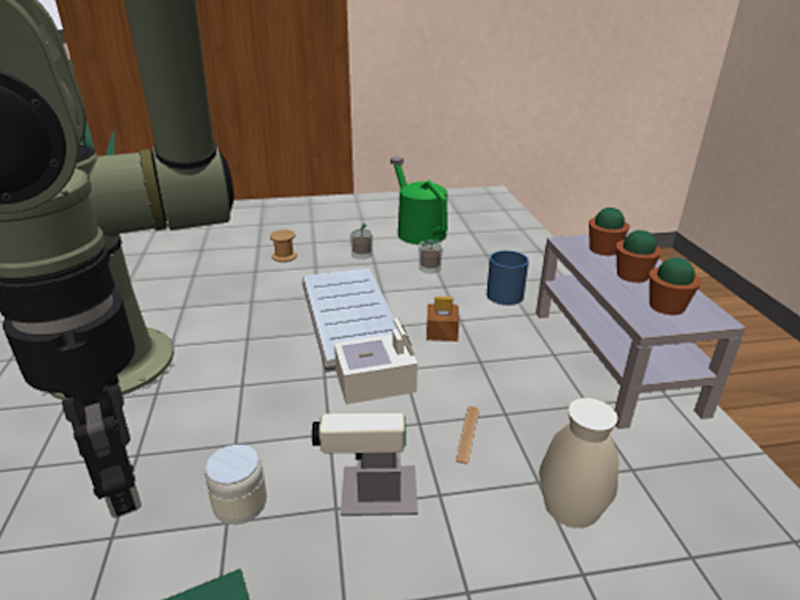

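The top view shows the plate (281–453, 311–402), the housing at (477,340) with its slot at (478,349), and the key rest at (406,267). There are two upright pots at (269,251) and (215,328). The thermometer is at (610,363) with its lens toward the robot. Next I'll measure these in enlarged crops.

```bash
cat > h.py <<'E'
import numpy as np, cv2
from scipy.spatial.transform import Rotation as Ro
from bench import bot, solve_ik, imaging
def avg(n,k=6): return np.mean([imaging.capture(n).astype(float) for _ in range(k)],0).clip(0,255).astype(np.uint8)
def ray(n,u,v):
    m=imaging.camera_model(n);K=m["K"]
    d=np.linalg.inv(K)@[u,v,1.]; R=Ro.from_euler("xyz",m["rotation"]).as_matrix()
    return np.array(m["position"]),R@[d[0],-d[1],-d[2]]
def onz(n,u,v,z):
    p,d=ray(n,u,v); return p+d*(z-p[2])/d[2]
def proj(n,P):
    m=imaging.camera_model(n);R=Ro.from_euler("xyz",m["rotation"]).as_matrix()
    c=R.T@(np.array(P,float)-m["position"]); q=m["K"]@[c[0],-c[1],-c[2]]; return q[:2]/q[2]
def crop(im,x0,y0,x1,y1,s,name): cv2.imwrite(name,cv2.resize(im[y0:y1,x0:x1],None,fx=s,fy=s,interpolation=cv2.INTER_CUBIC))
E
python3 - <<'E'
from h import *
t=avg("top");s=avg("side");np.save("t.npy",t);np.save("s.npy",s)
a=cv2.resize(t[155:265,235:335],None,fx=5,fy=5,interpolation=cv2.INTER_CUBIC)
cv2.imwrite("pics/a.png",a)
b=np.hstack([cv2.resize(t[195:265,355:415],None,fx=6,fy=6,interpolation=cv2.INTER_CUBIC),cv2.resize(t[145:215,125:185],None,fx=6,fy=6,interpolation=cv2.INTER_CUBIC)])
cv2.imwrite("pics/b.png",b)
crop(s,195,180,305,290,5,"pics/c.png")
E
```

```text
(no output)
```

View pics/a.png

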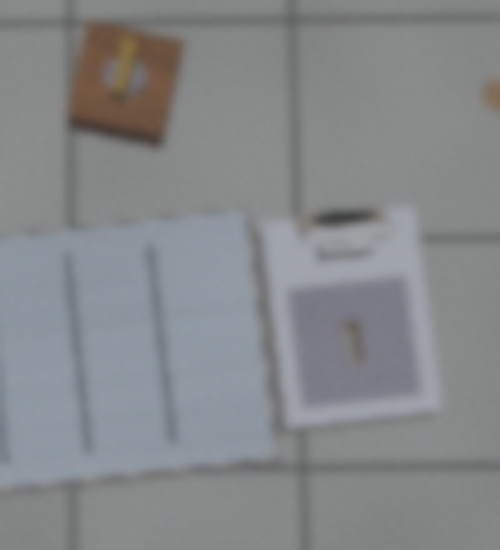

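View pics/b.png

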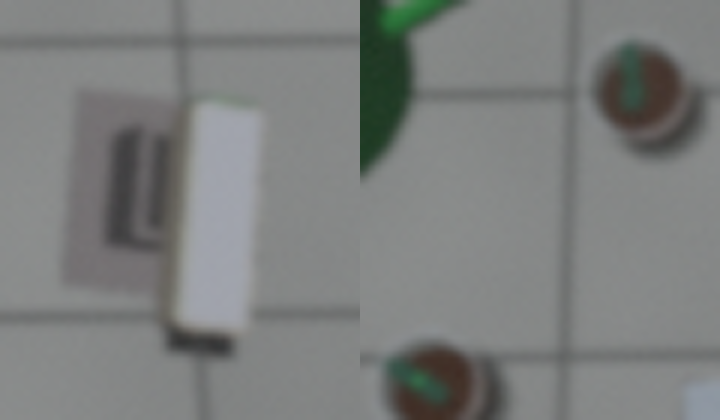

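View pics/c.png

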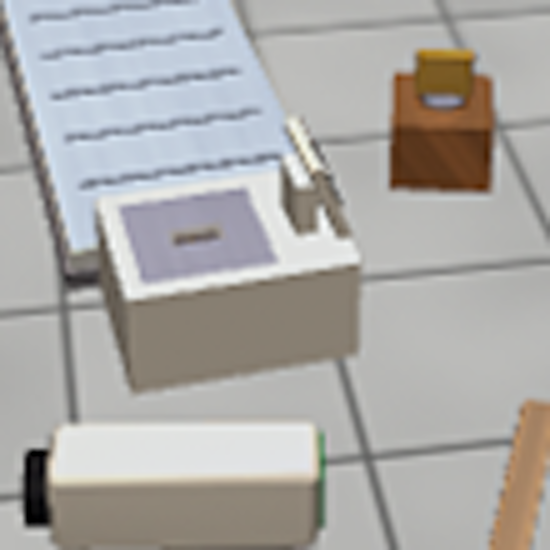

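The crops are clear. The lock slot is at (353,341) in a.png and (195,235) in c.png. The key head is at (124,68) in a.png and (445,73) in c.png. The disc panel is at the +x side of the housing, and both pots stand upright. Now I'll turn the pixels into positions using masks.

```bash
cat > meas.py <<'E'
from h import *
t=np.load("t.npy");s=np.load("s.npy")
def rect(cam,im,roi,f,z,k=8,show=True):
    x0,y0,x1,y1=roi
    c=cv2.resize(im[y0:y1,x0:x1],None,fx=k,fy=k,interpolation=cv2.INTER_CUBIC)
    m=f(c.astype(int),cv2.cvtColor(c,cv2.COLOR_BGR2HSV).astype(int)).astype(np.uint8)
    cs,_=cv2.findContours(m,cv2.RETR_EXTERNAL,cv2.CHAIN_APPROX_NONE)
    q=max(cs,key=cv2.contourArea)[:,0,:].astype(float)
    px=(q+.5)/k-.5+[x0,y0]
    W=np.array([onz(cam,u,v,z)[:2] for u,v in px]).astype(np.float32)
    (c0,sz,an)=cv2.minAreaRect(W); M=cv2.moments(W[:,None]);cen=(M["m10"]/M["m00"],M["m01"]/M["m00"])
    return np.round(c0,1),np.round(sz,1),round(an,2),np.round(cen,1),np.round((px.min(0),px.max(0)),1)
E
python3 - <<'E'
from meas import *
for p,(x,y) in dict(plate=(150,320),housing=(330,420),steel=(350,340),slot=(353,341),rest=(100,60),tile=(400,60),key=(124,60)).items():
    c=t[int(y/5+155),int(x/5+235)];print(p,c,cv2.cvtColor(c[None,None],cv2.COLOR_BGR2HSV)[0,0])
for p,(x,y) in dict(housing=(230,280),steel=(150,240),slot=(195,236),resttop=(405,100),restfront=(440,160),tile=(300,50),key=(445,75)).items():
    c=s[int(y/5+180),int(x/5+195)];print("side",p,c,cv2.cvtColor(c[None,None],cv2.COLOR_BGR2HSV)[0,0])
for p,(x,y) in dict(foot=(90,150),tile=(60,350),barrel=(225,200),box=(118,190),lens=(200,343)).items():
    c=t[int(y/6+195),int(x/6+355)];print("th",p,c,cv2.cvtColor(c[None,None],cv2.COLOR_BGR2HSV)[0,0])
E
```

```text
plate [151 142 132] [104  32 151]
housing [145 140 138] [111  12 145]
steel [110 115 116] [ 25  13 116]
slot [110 115 116] [ 25  13 116]
rest [ 74  90 116] [ 11  92 116]
tile [138 139 137] [ 75   4 139]
key [ 78 112 129] [ 20 101 129]
side housing [210 213 212] [ 40   4 213]
side steel [176 159 161] [124  25 176]
side slot [ 88  89 100] [  3  31 100]
side resttop [ 56  93 141] [ 13 154 141]
side restfront [29 55 91] [ 13 174  91]
side tile [186 188 188] [ 30   3 188]
side key [ 36  90 121] [ 19 179 121]
th foot [114 112 115] [160   7 115]
th tile [137 138 136] [ 75   4 138]
th barrel [172 163 160] [113  18 172]
th box [71 70 72] [165   7  72]
th lens [64 64 62] [90  8 64]
```

Run:
```python
from h import *
A=lambda x,y,z:onz("top",(x+.5)/5-.5+235,(y+.5)/5-.5+155,z)[:2]
B=lambda x,y,z:onz("top",(x+.5)/6-.5+355,(y+.5)/6-.5+195,z)[:2]
C=lambda x,y,z:onz("side",(x+.5)/5-.5+195,(y+.5)/5-.5+180,z)[:2]
np.set_printoptions(precision=1,suppress=True)
def rep(n,f,ps,z):
    W=np.array([f(x,y,z) for x,y in ps]);e=np.roll(W,-1,0)-W
    print(n,W.mean(0),"sides",np.hypot(*e.T),"ang",np.degrees(np.arctan2(e[:,1],e[:,0])))
rep("housing",A,[(262,222),(415,207),(440,408),(287,428)],60)
rep("steel top",A,[(291,290),(408,277),(421,392),(303,408)],60)
rep("steel side",C,[(120,205),(245,188),(275,265),(143,283)],60)
print("slot",A(353,341,60),C(195,235,60))
rep("plate",lambda x,y,z:onz("top",x/1.5625-.2,y/1.5625-.2,z)[:2],[(281,325),(443,311),(453,388),(287,402)],25)
print("plate lines right edge",A(243,211,25),A(273,458,25))
rep("rest",A,[(90,24),(183,40),(163,140),(70,125)],45)
print("key head top",A(125,38,79),A(123,85,79), C(418,52,79),C(473,52,79))
rep("barrel",B,[(192,102),(262,106),(245,330),(175,325)],125)
```

```text
housing [ 457.1 -126.5] sides [ 89.9 117.7  88.9 120.5] ang [ -85.  -175.    96.8    5.6]
steel top [ 442.  -128.9] sides [68.5 67.  68.7 68.6] ang [ -84.3 -175.5   97.     4.4]
steel side [ 443.4 -130. ] sides [67.2 69.5 66.7 68.6] ang [   4.4  -85.6 -176.4   94.9]
slot [ 442.3 -127.3] [ 442.9 -130.8]
plate [433.4  81. ] sides [312.7 148.1 314.2 147.2] ang [ -85.7 -173.9   94.1    5.6]
plate lines right edge [524.7 -67.2] [376.9 -81.8]
rest [600.6   2. ] sides [56.8 62.3 56.2 63. ] ang [-100.8  168.1   80.   -11.4]
key head top [619.3   2.5] [591.2   4. ] [589.   1.] [620.5  -4. ]
barrel [ 412.7 -353.1] sides [ 31.9 102.4  31.4 101.9] ang [-94.  172.   85.3  -7.8]
```

```bash
cat > pots.py <<'E'
from meas import *
def soil(im,cam,top=True):
    """pot soil blobs -> world xy (soil plane z~50)"""
    hsv=cv2.cvtColor(im,cv2.COLOR_BGR2HSV).astype(int)
    m=((hsv[...,0]<12)|(hsv[...,0]>170))&(hsv[...,1]>45)&(hsv[...,2]<110)
    m=cv2.morphologyEx(m.astype(np.uint8),cv2.MORPH_CLOSE,np.ones((5,5)))
    n,l,st,c=cv2.connectedComponentsWithStats(m)
    return [(np.round(c[i],1),st[i][:5],np.round(onz(cam,*c[i],50)[:2],1)) for i in range(1,n) if 30<st[i][4]<500]
E
python3 - <<'E'
from pots import *
t=np.load("t.npy");s=np.load("s.npy")
for c,im in(("top",t),("side",s)):
    for r in soil(im,c): print(c,*r)
br=lambda v:(lambda b,h:(h[...,0]<17)&(h[...,1]>80)&(h[...,2]>v))
for v in (60,85,95,105): print("rest top",v,*rect("top",t,(245,155,276,188),br(v),45))
for v in (105,115,125): print("rest side",v,*rect("side",s,(270,190,297,222),lambda b,h:(h[...,1]>80)&(h[...,2]>v)&(h[...,0]<17),45))
print(t[170,140:165],t[205:215,138])
E
```

```text
top [306.3  58.2] [296  41  24  27 198] [ 957.5 -146.8]
top [342.7  57.6] [333  40  24  28 211] [ 957.8 -260.2]
top [270.3  58.8] [260  42  22  27 198] [957.4 -34.8]
top [173.7 160.6] [167 155  11  11  56] [634.6 260.1]
top [138.1 209.9] [131 203  13  14  83] [487.  361.8]
rest top 60 [601.7   3.6] [55.9 60.3] 75.41 [601.7   3.6] [[249.1 159.8]
 [269.8 181.6]]
rest top 85 [602.2   3.4] [55.9 59.2] 75.41 [602.1   3.5] [[249.1 159.8]
 [269.8 181.4]]
rest top 95 [603.5   3.2] [56.1 57.4] 77.26 [602.9   3.4] [[249.1 159.8]
 [269.8 181.1]]
rest top 105 [604.7   3.1] [56.3 55.4] 78.22 [603.8   3.5] [[249.1 159.8]
 [269.8 179.8]]
rest side 105 [604.5  -0.8] [71.5 59. ] 77.2 [602.9  -6.7] [[272.9 193.8]
 [293.3 206.1]]Traceback (most recent call last):
  File "<stdin>", line 7, in <module>
  File "meas.py", line 10, in rect
    W=np.array([onz(cam,u,v,z)[:2] for u,v in px]).astype(np.float32)
                ~~~^^^^^^^^^^^
  File "h.py", line 10, in onz
    p,d=ray(n,u,v); return p+d*(z-p[2])/d[2]
        ~~~^^^^^^^
  File "h.py", line 6, in ray
    m=imaging.camera_model(n);K=m["K"]
ValueError: time passes only in moves, steps and waits
```

```bash
cat >> h.py <<'E'
PI=np.pi
PC=np.array([437.,82.]);PY=np.radians(4.9)
def pl(x,y): c,s=np.cos(PY),np.sin(PY); return PC+[c*x-s*y,s*x+c*y]
def dn(yaw): return [PI,0,yaw]
def go(x,y,z,yaw): bot.move_ptp([x,y,z],dn(yaw))
def lin(x,y,z,yaw=None,v=150,th=None): return bot.movel([x,y,z],None if yaw is None else dn(yaw),v,th)
def st():
    s=bot.get_state(); print("t%.1f"%s["t"],np.round(s["tcp_pos"],1),np.round(s["contact_force"],1),"op %.3f"%s["opening"],"gf %.1f"%s["gripper_force"])
def pickplace(xy,dst,y0=PI/2,y1=PI/2+PY,z=14):
    go(*xy,170,y0); lin(*xy,z,v=200); bot.grip(0,30); st()
    lin(*xy,150,v=200); go(*dst,150,y1); lin(*dst,z+35,v=200); hit=lin(*dst,z+22,v=25,th=4); st()
    bot.grip(1.0); lin(*dst,190,v=200); st()
E
python3 - <<'E'
from h import *
pickplace((634,258),pl(0,75))
cv2.imwrite("pics/d.png",avg("top",3)); cv2.imwrite("pics/e.png",avg("side",3))
E
```

```text
t5.2 [635.5 258.4  16. ] [0.2 0.2 6.8] op 0.629 gf 30.9
t8.0 [431.8 156.8  40.5] [0.7 1.3 2.4] op 0.630 gf 31.0
t9.3 [429.9 156.6 189.1] [ 0.1 -0.3  0.4] op 1.001 gf 0.0
```

View pics/d.png

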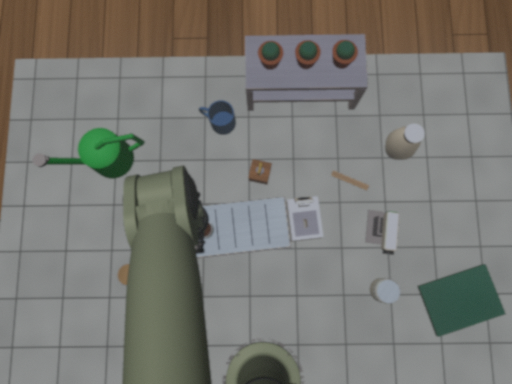

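The first pot went down on the plate, and no third pot shows where the arm had been hiding the table. Next is pot 2.

Run:
```python
from h import *
pickplace((487,360),pl(0,-20))
bot.move_ptp([480,-260,330],dn(0))
t=avg("top",4);s=avg("side",4);np.save("t.npy",t);np.save("s.npy",s)
st()
cv2.imwrite("pics/f.png",np.vstack([cv2.resize(t[100:290,120:430],(620,380)),]))
cv2.imwrite("pics/g.png",s)
from pots import soil
for r in soil(t,"top"): print(r)
```

```text
t11.8 [488.1 360.7  15.7] [ 0.2 -1.4  5.9] op 0.647 gf 30.5
t14.8 [440.1  62.1  40.4] [ 0.8 -0.1  1.7] op 0.646 gf 31.4
t16.2 [438.   62.1 189.1] [ 0.3  0.3 -0.6] op 0.997 gf 0.0
t17.9 [ 480.1 -259.6  330. ] [-0.2 -0.5 -0.8] op 0.998 gf 0.0
(array([342.3,  58.7]), array([333,  40,  23,  28, 184], dtype=int32), array([ 954.1, -258.9]))
(array([270.6,  61.1]), array([261,  46,  20,  23, 156], dtype=int32), array([949.8, -35.4]))
(array([306.6,  59.9]), array([297,  46,  22,  22, 168], dtype=int32), array([ 952.1, -147.6]))
(array([204.6, 229.4]), array([198, 223,  12,  12,  70], dtype=int32), array([427.5, 165.3]))
(array([236.7, 228.5]), array([232, 226,  11,   6,  33], dtype=int32), array([428.8,  71.7]))
```

View pics/f.png

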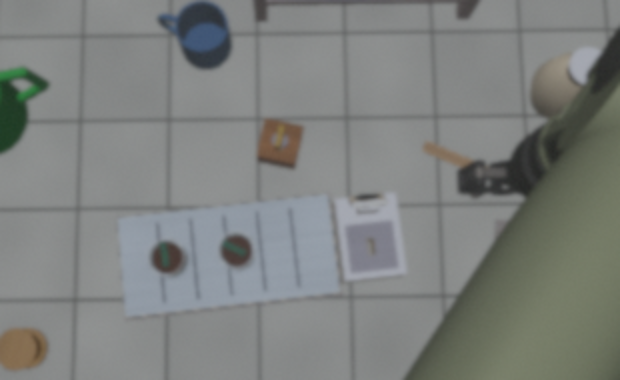

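Both pots stand on the plate at (167,257) and (236,250) in the crop. Now the key.

Run:
```python
from h import *
x,y,w=604.9,1.0,PI-0.19
go(x,y,140,w); bot.grip(0.4); lin(x,y,51,v=120); st()
bot.grip(0,60); st()
lin(x,y,130,v=60); st()
go(442.6,-129,140,PI+PY); st(); bot.dwell(.3)
t=avg("top",4);s=avg("side",4);np.save("t.npy",t);np.save("s.npy",s);st()
c=np.hstack([cv2.resize(t[190:260,275:345],(420,420),interpolation=cv2.INTER_CUBIC),cv2.resize(s[180:250,200:270],(420,420),interpolation=cv2.INTER_CUBIC)])
c=cv2.resize(c,(800,400));cv2.imwrite("pics/i.png",c)
```

```text
t21.4 [605.5   0.9  51.6] [-0.5  0.4 -0. ] op 0.398 gf 0.0
t21.8 [605.8   0.9  52.1] [-0.7  1.3  5.5] op 0.092 gf 59.4
t23.2 [604.5   1.  129.5] [-0.5  0.2  0.2] op 0.098 gf 58.8
t24.1 [ 443.7 -129.3  140.3] [ 0.3 -0.3 -0.6] op 0.087 gf 70.8
t24.8 [ 442.6 -129.   140. ] [ 0.1 -0.5  0.2] op 0.088 gf 70.8
```

View pics/i.png

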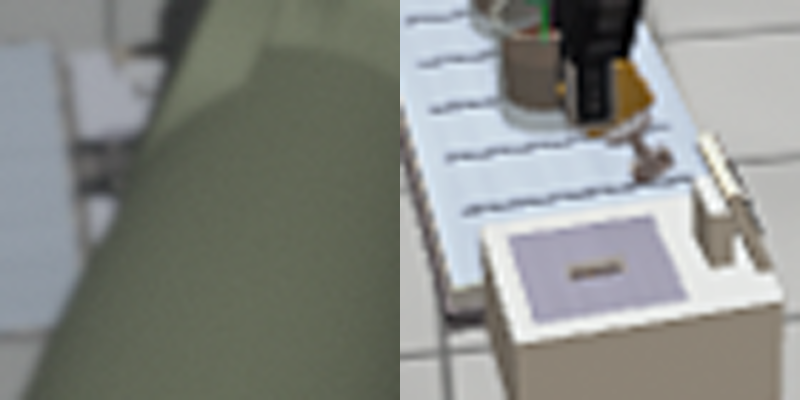

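The side view shows the key tilted in the fingers by about 25°, with its tip toward +x. I'll measure that.

Run:
```python
from h import *
s=np.load("s.npy"); crop(s,228,178,322-50,218,14,"pics/j.png")
```

```text
(no output)
```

View pics/j.png

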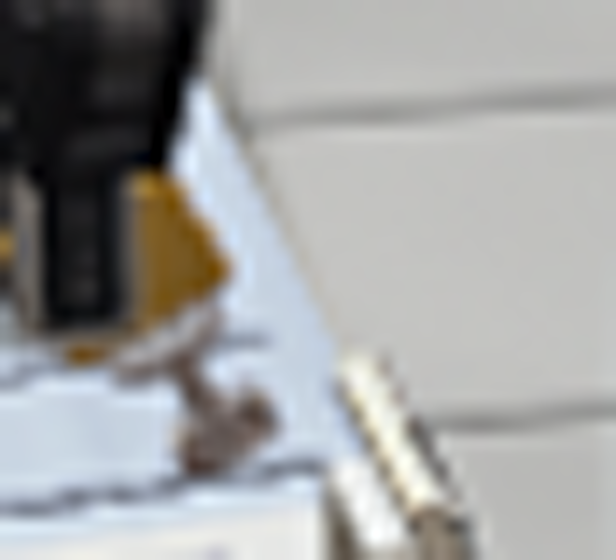

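Run:
```python
from h import *
n=np.array([-np.sin(PY),np.cos(PY),0]);ex=np.array([np.cos(PY),np.sin(PY),0]);o=np.array([442.6,-129,140])
for k,(x,y) in dict(T=(150,172),R=(228,270),B=(80,358),L=(3,245),collar=(165,342),bit=(228,430),padbot=(88,330)).items():
    p,d=ray("side",(x+.5)/14-.5+228,(y+.5)/14-.5+178); q=p+d*(n@(o-p))/(n@d)-o
    print(k,"along %.1f z %.1f"%(q@ex,q[2]))
```

```text
T along 14.7 z 26.2
R along 28.3 z 4.2
B along 1.4 z -10.0
L along -11.6 z 15.2
collar along 16.8 z -9.0
bit along 28.0 z -29.4
padbot along 3.0 z -4.4
```

The key's original grip was nearly centred. The fast path let the tip clip the disc panel, which tilted the key by about 28°. I'll tilt the tool to make the key vertical, hang it back in the rest and regrasp, then carry it higher this time.

```bash
cat >> h.py <<'E'
def til(psi,th): return list((Ro.from_euler("z",psi)*Ro.from_euler("y",th+PI)).as_euler("xyz"))
def tcp_from_G(G,psi,th): # grasp point -> TCP
    return np.array(G)+19*Ro.from_euler("xyz",til(psi,th)).as_matrix()[:,2]
E
python3 - <<'E'
from h import *
th=np.radians(28);psi=-0.19
ex=np.array([np.cos(psi),np.sin(psi),0])
K=np.array([606.5,1.0,45.])          # key origin goal
G=K-1.6*ex+[0,0,26.6]
lin(442.6,-129,220,v=200)
bot.move_ptp(list(tcp_from_G(G+[0,0,130],psi,th)),til(psi,th))
bot.movel(list(tcp_from_G(G+[0,0,45],psi,th)),None,120); bot.dwell(.3); st()
t=avg("top",3);s=avg("side",3);np.save("s.npy",s);np.save("t.npy",t)
c=np.hstack([cv2.resize(t[140:200,225:285],(400,400),interpolation=cv2.INTER_CUBIC),cv2.resize(s[160:220,255:315],(400,400),interpolation=cv2.INTER_CUBIC)])
cv2.imwrite("pics/k.png",c)
E
```

```text
t27.4 [596.5   3.  100.3] [-0.4  0.6 -1.2] op 0.092 gf 70.8
```

View pics/k.png

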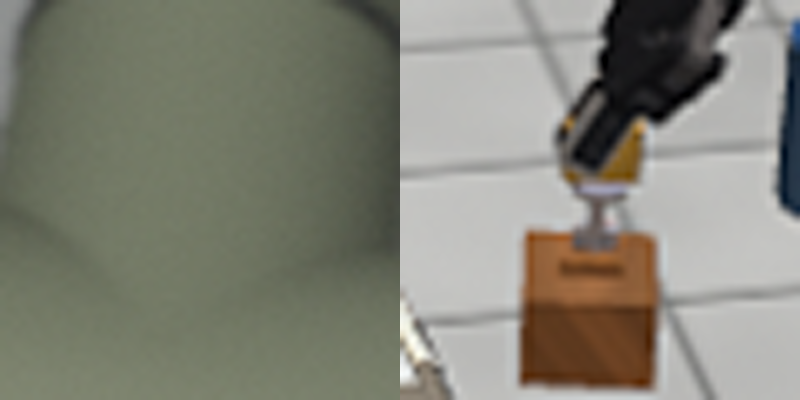

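The key is vertical again, with its bit at (597,240) above the slot at (590,269). I'll check the alignment numerically and lower it.

Run:
```python
from h import *
f=lambda x,y,z:np.round(onz("side",(x+.5)*60/400-.5+255,(y+.5)*60/400-.5+160,z)[:2],1)
print("slot",f(590,269,45),"bit bottom",f(595,248,60),"bit centre",f(597,238,65))
print("rest corners",f(526,232,45),f(655,232,45),f(656,303,45),f(522,303,45),sum([f(526,232,45),f(655,232,45),f(656,303,45),f(522,303,45)])/4)
```

```text
slot [779.3 -29.3] bit bottom [777.1 -35.7] bit centre [777.4 -35.6]
rest corners [762.5   5.6] [820.3  -3.7] [797.2 -60.2] [739.9 -51.1] [779.975 -27.35 ]
```

Run:
```python
from h import *
f=lambda x,y,z:np.round(onz("side",(x-400+.5)*60/400-.5+255,(y+.5)*60/400-.5+160,z)[:2],1)
print("slot",f(590,269,45),"bit bottom",f(595,248,60),"bit centre",f(597,238,65))
c=[f(526,232,45),f(655,232,45),f(656,303,45),f(522,303,45)];print(c,sum(c)/4)
```

```text
slot [604.5  -1.4] bit bottom [604.4  -8.2] bit centre [605.1  -8.1]
[array([583.1,  34.1]), array([641. ,  24.9]), array([626.2, -33. ]), array([569. , -23.8])] [6.04825e+02 5.50000e-01]
```

```bash
python3 - <<'E'
from h import *
th=np.radians(28);psi=-0.19
ex=np.array([np.cos(psi),np.sin(psi),0])
K=np.array([606.,1.0,45.]); G=K-1.6*ex+[0,0,26.6]
h=bot.movel(list(tcp_from_G(G+[0,0,1],psi,th)),None,35,6); print(h);st()
np.save("s.npy",avg("side",2))
E
python3 - <<'E'
import numpy as np,cv2
s=np.load("s.npy");cv2.imwrite("pics/l.png",cv2.resize(s[160:220,255:315],(400,400),interpolation=cv2.INTER_CUBIC))
E
```

```text
True
t28.7 [595.5   3.   59.5] [ 1.2 -0.4  5. ] op 0.088 gf 71.6
```

View pics/l.png

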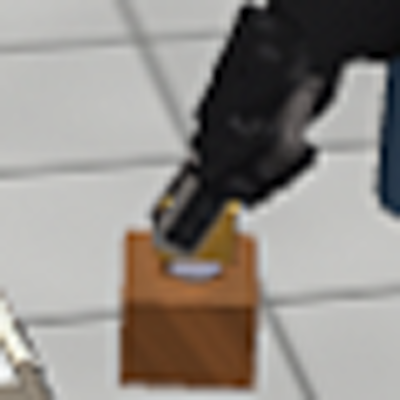

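The collar is seated on the rest. I'll release, regrasp with the tool vertical, and carry the key high.

Run:
```python
from h import *
th=np.radians(28);psi=-0.19
bot.grip(0.35)
p=np.array(bot.get_state()["tcp_pos"]); d=Ro.from_euler("xyz",til(psi,th)).as_matrix()[:,2]
bot.movel(list(p-70*d),None,150)
x,y,w=605.5,1.0,PI-0.19
go(x,y,130,w); lin(x,y,51,v=120); bot.grip(0,60); st()
lin(x,y,220,v=120)
go(442.6,-129,220,PI+PY); lin(442.6,-129,112,v=120); bot.dwell(.3); st()
s=avg("side",4);np.save("s.npy",s);crop(s,205,185,260,235,12,"pics/m.png")
```

```text
t31.7 [606.4   0.9  52.1] [ 0.7 -0.3  3.2] op 0.088 gf 60.0
t35.4 [ 442.9 -129.2  112.5] [-0.2  0.3 -0.8] op 0.092 gf 59.5
```

View pics/m.png

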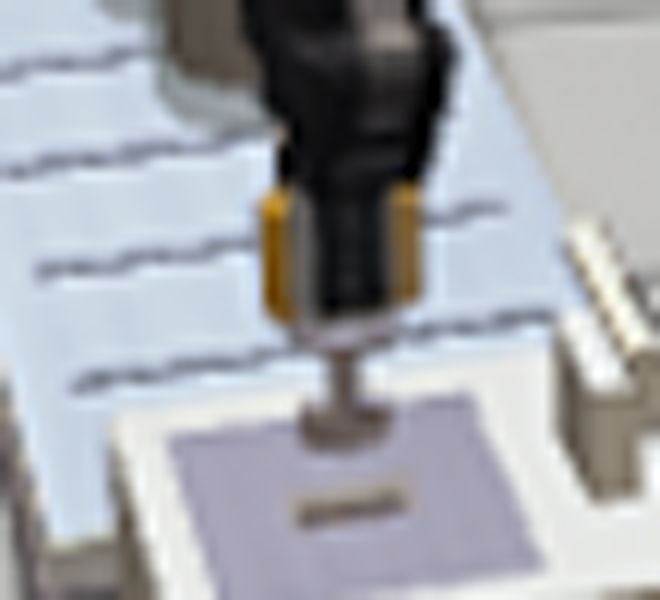

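Run:
```python
from h import *
f=lambda x,y,z:np.round(onz("side",(x+.5)/12-.5+205,(y+.5)/12-.5+185,z)[:2],1)
print("slot",f(352,507,60),"ends",f(298,514,60),f(408,498,60),"bit bottom",f(345,446,75.4),"bit L/R",f(300,435,77),f(392,425,77))
```

```text
slot [ 443.5 -131.7] ends [ 431.9 -132.4] [ 455.8 -130.4] bit bottom [ 442.5 -130.8] bit L/R [ 433.3 -127.6] [ 453.1 -127. ]
```

Key and slot agree to about 1–2 mm. I'll insert it with a small force-guarded search.

Run:
```python
from h import *
bot.grip(0,100)
x0,y0=443.5,-130.
for dx,dy in [(0,0),(0,-1.2),(0,1.2),(1.2,0),(-1.2,0),(0,-2.4),(0,2.4),(1.2,-1.2),(-1.2,-1.2),(1.2,1.2),(-1.2,1.2)]:
    lin(x0+dx,y0+dy,101,v=40)
    h=lin(x0+dx,y0+dy,70,v=25,th=7); s=bot.get_state(); print(dx,dy,h,np.round(s["tcp_pos"],1),np.round(s["contact_force"],1))
    if s["tcp_pos"][2]<88: break
```

```text
0 0 True [ 443.9 -130.2   96.2] [0.4 0.6 4.3]
0 -1.2 True [ 443.6 -131.1   96.7] [ 0.  -0.1  5.1]
0 1.2 False [ 443.6 -128.9   70.1] [-0.1  0.1 -0.1]
```

It's in. Now I'll seat it, turn it to the stop and back, and draw it out.

Run:
```python
from h import *
x,y=443.6,-128.8
h=lin(x,y,63,v=20,th=8); st(); z=bot.get_state()["tcp_pos"][2]
bot.dwell(.3)
w0=PI+PY
def turn(a,n):
    lin(x,y,z+.3,w0-a,v=8); 
def rot(a0,a1,n=12):
    for a in np.linspace(a0,a1,n+1)[1:]:
        bot.movel([x,y,z],dn(w0-a),20)
        if abs(bot.get_state()["wrist_torque"][2])>1.0: print("torque at",a,bot.get_state()["wrist_torque"]);break
    s=bot.get_state();print("a",round(a,2),np.round(s["orientation"],3),np.round(s["wrist_torque"],2),np.round(s["contact_force"],1),"t",s["t"]); return a
a=rot(0,1.70); bot.dwell(.3);st()
a=rot(a,a+.0,1)
```

```text
t39.4 [ 444.  -129.    67.2] [-1.5 -0.   6.6] op 0.081 gf 101.0
a 1.7 [ 3.141e+00 -1.000e-03  1.531e+00] [ 1.04 -0.67  0.05] [3.  3.6 2.7] t 43.2083
t43.5 [ 443.8 -128.6   67.2] [2.9 3.7 2. ] op 0.082 gf 100.5
a 1.7 [ 3.141e+00 -1.000e-03  1.531e+00] [ 1.06 -0.63  0.03] [2.3 4.2 1.6] t 43.7583
```

```bash
cat > turn.py <<'E'
from h import *
x,y,z=443.6,-128.8,67.2
w0=PI+PY
def rot(seq,lim):
    for a in seq:
        bot.movel([x,y,z],dn(w0-a),20); s=bot.get_state(); print(round(a,3),np.round(s["wrist_torque"],2),np.round(s["contact_force"],1))
        if abs(s["wrist_torque"][2])>lim: break
    print("t",s["t"],s["orientation"][2])
E
python3 - <<'E'
from turn import *
rot(np.arange(1.74,2.0,.04),.35); bot.dwell(.3)
E
```

```text
1.74 [ 1.05 -0.72  0.06] [2.8 4.6 3.1]
1.78 [ 0.94 -0.71  0.21] [2.9 4.6 0.1]
1.82 [ 0.94 -0.69  0.43] [3.1 4.3 1.5]
t 44.5083 1.412494361511266
```

Run:
```python
from turn import *
bot.movel([x,y,z],dn(w0-.9),25);bot.movel([x,y,z],dn(w0-.1),25)
rot(np.arange(0.0,-.4,-.04),.35); bot.dwell(.3)
```

```text
0.0 [ 0.89 -0.53  0.  ] [2.  4.3 1.9]
-0.04 [ 0.88 -0.55 -0.06] [2.5 4.4 2.6]
-0.08 [ 0.83 -0.53 -0.01] [2.3 2.5 3.5]
-0.12 [ 0.76 -0.61 -0.02] [1.6 2.9 2.4]
-0.16 [ 0.73 -0.58 -0.04] [2.2 2.  1.9]
-0.2 [ 0.71 -0.54 -0.02] [2.3 2.2 2.6]
-0.24 [ 0.77 -0.68 -0.23] [2.5 2.5 1.6]
-0.28 [ 0.78 -0.64 -0.38] [1.8 3.1 2.2]
t 48.825 -2.7783377244418372
```

Both stops were felt, and the lock is home. Now I'll withdraw the key.

Run:
```python
from turn import *
bot.movel([x,y,z],dn(w0+.02),25);bot.dwell(.2);st()
for a in (-.02,.03,-.07,.08,-.12):
    bot.movel([x,y,z],dn(w0-a),25)
    h=bot.movel([x,y,z+40],dn(w0-a),30,12); st()
    if not h: break
    bot.movel([x,y,z],dn(w0-a),30)
if not h:
    lin(x,y,112,v=60,yaw=w0);bot.dwell(.3)
    s=avg("side",4);np.save("s.npy",s);crop(s,205,185,260,235,12,"pics/n.png")
```

```text
t49.7 [ 443.1 -129.1   67.2] [-0.9  0.4  4.7] op 0.084 gf 100.9
t51.5 [ 443.5 -128.7  107. ] [-0.2 -0.  -1. ] op 0.089 gf 100.2
```

View pics/n.png

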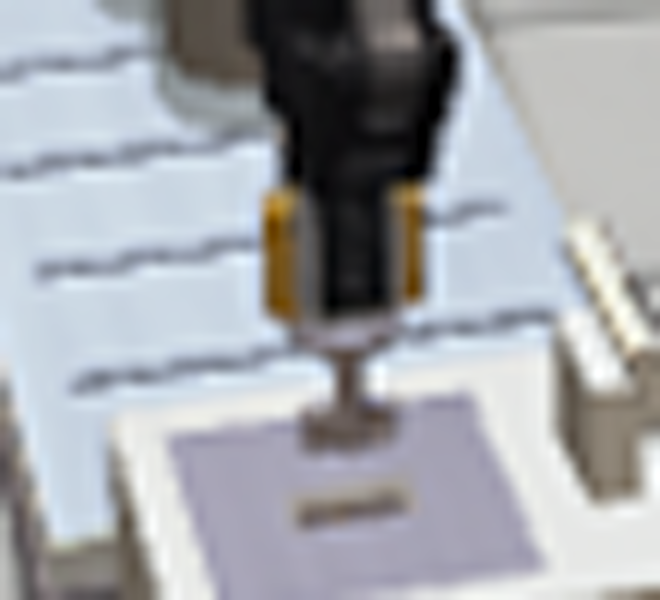

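The key is out and upright. Now I'll hang it back in the rest and look at the pots and thermometer.

Run:
```python
from h import *
lin(443.5,-129,220,v=150)
x,y,w=605.8,1.0,PI-0.19
go(x,y,220,w); lin(x,y,95,v=120)
h=lin(x,y,50,v=30,th=6);st()
bot.grip(0.35);bot.dwell(.3); lin(x,y,150,v=150)
bot.move_ptp([330,330,350],dn(PI/2)); bot.grip(1.0)
t=avg("top",4);s=avg("side",4);np.save("t.npy",t);np.save("s.npy",s);st()
I=lambda a,w,h:cv2.resize(a,(w,h),interpolation=cv2.INTER_CUBIC)
top=np.hstack([I(s[185:245,195:300],420,240),I(t[155:275,190:340],300,240)])
bot_=np.hstack([I(s[255:335,185:290],420,320),I(t[190:260,350:415],300,320)])
cv2.imwrite("pics/o.png",np.vstack([top,bot_]))
from pots import soil
for r in soil(t,"top"): print(r[2])
```

```text
t56.4 [605.7   1.1  52.2] [-0.6 -0.1  5. ] op 0.087 gf 101.1
t60.7 [330. 330. 350.] [-0.3 -0.1  0.1] op 1.001 gf 0.0
[ 958.7 -147.7]
[ 958.5 -260.3]
[957.1 -35.2]
[571.7   6. ]
[442.2 107.7]
[428.2 166.8]
```

View pics/o.png

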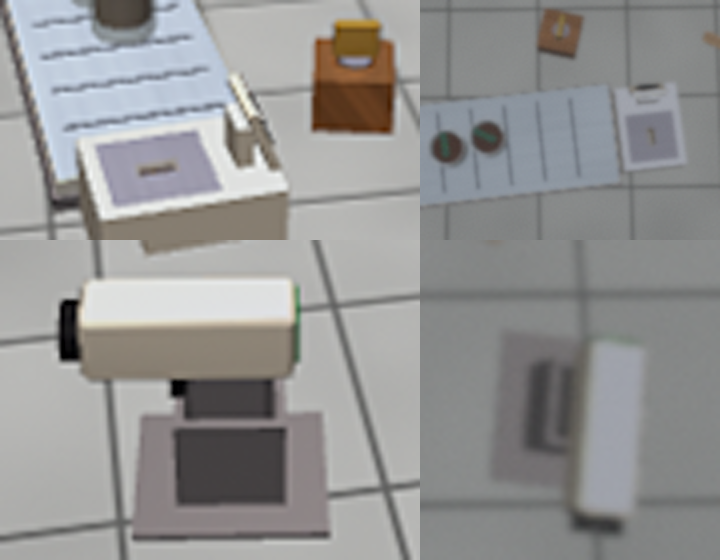

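The key hangs in its rest. One pot was knocked along the plate to about (442,108), but it still stands upright on it, so it can stay. Next I'll locate the thermometer and the disc.

Run:
```python
from h import *
np.set_printoptions(precision=1,suppress=True)
s4=lambda x,y,z:onz("side",(x+.5)/4-.5+185,(y-240+.5)/4-.5+255,z)[:2]
t4=lambda x,y,z:onz("top",(x-420+.5)*65/300-.5+350,(y-240+.5)*70/320-.5+190,z)[:2]
def rep(n,f,ps,z):
    W=np.array([f(x,y,z) for x,y in ps]);e=np.roll(W,-1,0)-W
    print(n,W.mean(0),"sides",np.hypot(*e.T),"ang",np.degrees(np.arctan2(e[:,1],e[:,0])))
rep("foot side",s4,[(143,415),(322,412),(330,532),(133,536)],3)
rep("barrel side",s4,[(88,282),(290,280),(297,321),(80,325)],125)
rep("barrel top",t4,[(588,341),(645,345),(634,517),(572,513)],125)
print("foot top left corners",t4(504,331,3),t4(492,482,3),"lens tip",t4(598,528,105))
s=np.load("s.npy");t=np.load("t.npy")
cv2.imwrite("pics/p.png",np.hstack([cv2.resize(s[195:235,240:280],(400,400),interpolation=cv2.INTER_CUBIC),cv2.resize(t[190:215,292:317],(400,400),interpolation=cv2.INTER_CUBIC)]))
```

```text
foot side [ 434.1 -358.6] sides [98.4 79.3 99.  79.5] ang [ -7.9 -98.  172.3  81.5]
barrel side [ 414.4 -359.4] sides [ 99.   28.6 102.6  29.7] ang [ -8.3 -93.2 172.4  79.7]
barrel top [ 411.6 -352.2] sides [ 33.7 103.   36.2 103.4] ang [-94.8 172.7  85.6  -8.7]
foot top left corners [ 485.9 -324.9] [ 386.1 -311.7] lens tip [ 353.3 -347.7]
```

View pics/p.png

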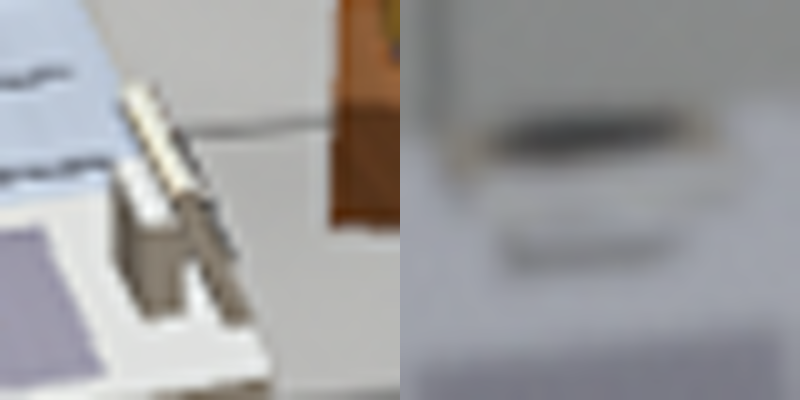

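```bash
cat > th.py <<'E'
from h import *
TW=np.radians(172.2);TX,TY=420.8,-357.
td=lambda x,y,z:onz("top",(x-400+.5)/16-.5+292,(y+.5)/16-.5+190,z)
disc=td(597,130,85)+[1.3,-1.6,0]
a=np.radians(20);n=np.array([np.cos(a)*np.cos(PY),np.cos(a)*np.sin(PY),np.sin(a)])
xt=-n; yt=np.cross([0,0,1],xt);yt/=np.linalg.norm(yt);zt=np.cross(xt,yt)
RT=np.c_[xt,-yt,-zt]; rpy=list(Ro.from_matrix(RT).as_euler("xyz"))
def aim(d): # TCP for thermometer origin at d mm out of disc
    return list(disc+n*d-zt*GZ)
GZ=23. # TCP below thermometer origin along thermometer -z
E
python3 - <<'E'
from th import *
print("disc",disc,"aim",aim(150),rpy, "expected disc xy", np.array([443.6,-128.9]))
print(solve_ik(aim(150),rpy))
go(TX,TY,230,TW); lin(TX,TY,82,v=150); st()
bot.grip(0,50); st()
lin(TX,TY,100,v=40); st(); bot.grip(0,100); st()
E
```

```text
disc [ 513.32737268 -124.45666656   85.        ] aim [np.float64(661.6038347663062), np.float64(-111.74488961921867), np.float64(114.69009122077442)] [np.float64(-3.141592653589793), np.float64(0.34906585039886595), np.float64(-3.056071520242071)] expected disc xy [ 443.6 -128.9]
[-0.34207516  0.43571826 -0.42618912  0.38905941  0.14231039 -0.40460496]
t64.3 [ 421.3 -357.5   82.8] [ 0.2 -0.8 -0.6] op 1.002 gf 0.0
t64.9 [ 421.  -357.2   82.5] [-0.3  0.4  4.1] op 0.396 gf 50.1
t65.5 [ 420.8 -357.   100.1] [ 0.1  0.5 -2.5] op 0.393 gf 49.8
t65.7 [ 420.7 -356.8   99.7] [ 0.2 -0.4 -1.4] op 0.386 gf 99.1
```

Run:
```python
from th import *
lin(TX,TY,240,v=150)
p=aim(175); bot.move_ptp([p[0],p[1],p[2]+110],rpy)
bot.movel(p,None,120); bot.movel(aim(150),None,60); bot.dwell(2.3); st()
t=avg("top",3);s=avg("side",3);np.save("t.npy",t);np.save("s.npy",s)
I=lambda a,w,h:cv2.resize(a,(w,h),interpolation=cv2.INTER_CUBIC)
cv2.imwrite("pics/q.png",np.hstack([I(s[150:250,220:350],520,400),I(t[130:220,265:335],280,400)]))
```

```text
t72.0 [ 661.6 -111.7  114.7] [ 0.2  0.3 -2.3] op 0.384 gf 99.4
```

View pics/q.png

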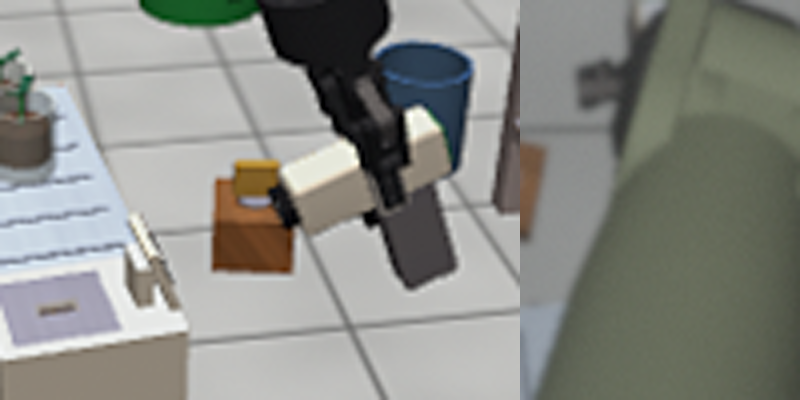

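The thermometer points down at the disc panel from the +x side, with its lens at (285,207) and the panel at (155,262). I'll check this against projections.

Run:
```python
from th import *
o=disc+150*n
f=lambda P:np.round((proj("side",P)-[220,150])*4,1)
print("disc",f(disc),"lens",f(o+70*xt),"grip bottom near",f(o+8*xt-100*zt-14*yt),f(o+8*xt-100*zt+14*yt),f(o-32*xt-100*zt+14*yt),f(o-32*xt-100*zt-14*yt),"barrel rear top",f(o-45*xt+20*zt+17*yt),f(o-45*xt+20*zt-17*yt),"front top",f(o+60*xt+20*zt+17*yt),f(o+60*xt+20*zt-17*yt))
```

```text
disc [161.2 258.8] lens [274.4 207.7] grip bottom near [389.3 269.1] [405.7 292.1] [459.4 267.7] [441.8 245.3] barrel rear top [440.7 122.8] [418.5  98.2] front top [289.  191.2] [271.3 164.5]
```

The projections match within about 2 mm. I'll hold a bit longer, then return the thermometer.

Run:
```python
from th import *
bot.dwell(.6)
p=aim(175); bot.movel(p,None,100); bot.movel([p[0],p[1],p[2]+110],None,150)
go(TX,TY,240,TW); lin(TX,TY,195,v=100); bot.dwell(.3); st()
s=avg("side",3);np.save("s.npy",s)
cv2.imwrite("pics/r.png",cv2.resize(s[200:335,185:300],(575,595),interpolation=cv2.INTER_CUBIC)[:, :])
h=lin(TX,TY,100,v=60,th=5); st()
if not h: h=lin(TX,TY,80,v=20,th=5); st()
```

```text
t76.5 [ 421.  -357.3  195.6] [-0.7 -0.1 -0.7] op 0.385 gf 99.4
t78.3 [ 421.  -357.2  100.4] [ 0.6  0.3 -0.7] op 0.382 gf 99.4
t79.2 [ 420.6 -356.8   82.6] [-0.8  0.9  4.4] op 0.391 gf 100.1
```

It's seated at the same height as before. I'll release, retreat and do a last check.

Run:
```python
from h import *
bot.grip(1.0); bot.dwell(.2)
lin(420.8,-357,240,v=120); bot.move_ptp([330,330,350],dn(PI/2)); bot.dwell(.3)
t=avg("top",4);s=avg("side",4);st()
I=lambda a,w,h:cv2.resize(a,(w,h),interpolation=cv2.INTER_CUBIC)
cv2.imwrite("pics/s.png",np.hstack([I(s[130:330,180:380],400,400),I(t[130:270,190:430],400,400)]))
from pots import soil
for r in soil(t,"top"): print(r[2])
```

```text
t84.6 [330. 330. 350.] [-0.   0.6  0.7] op 0.999 gf 0.0
[ 958.2 -147.7]
[ 958.1 -260.6]
[958.8 -34.4]
[442.6 107.6]
[428.2 165.2]
```

View pics/s.png

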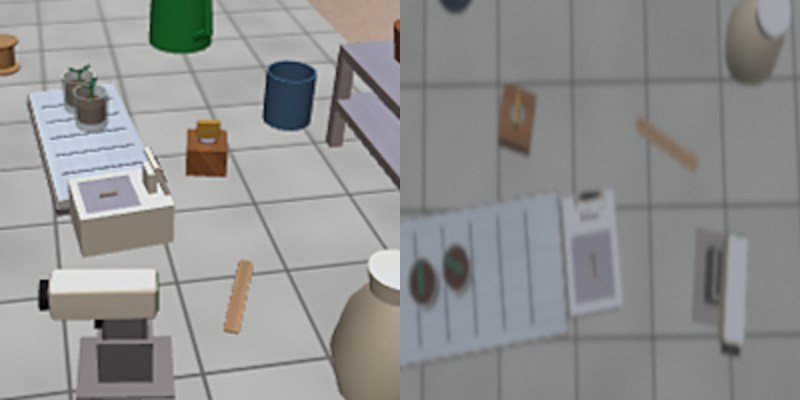

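Both pots are upright on the plate, the key hangs in its rest, and the thermometer is in its cradle facing as before. The bystanders in view look unmoved.

```bash
python3 -c "
from bench import bot
print(bot.sign_off())"
```

```text
the job is handed in; nothing more can be done
None
```

I handed the job in at about 85 s of the 210 s allowed. Both pots stand on the plate, the key was turned to its stop and home again and now hangs in its rest, and the thermometer held its aim and is back in its cradle; the sign-off returned no verdict.

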